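Turn a grooved handle slab over on the turn-over stand

ROBOT

A 7-joint arm with a two-finger parallel gripper is mounted at the origin on a cart in front of the work surface, level with it; the furniture and walls round the work are solid. World frame = base frame: x ahead of the robot, y to its left, z up, the work surface at z = 0. Lengths are in m, angles in rad, forces in N, time in s.
With the tool pointing down it reaches from about 0.425 to 1.025 m from the base axis. Payload 3.6 kg.
Tool frame: the origin (TCP) lies midway between the tips of the shut fingers; the grasp point (between the pads) lies manip.grip_point_offset behind it (manip.grip_point_offset is the distance from the TCP to the grasp point, in m); x points along the fingers, z is the direction in which the jaws open and shut, and the axes are right-handed (so a half turn about x gives the same grasp; the last joint's range is limited). The gripper opens to 85 mm and grips with 20 to 120 N. Pads are 22 mm wide; open, the fingers measure 114 mm over their backs; the gripper's body (76 mm by 85 mm) begins 54 mm behind the grasp point. The pads swing forward as they close: fully open they stand 13 mm farther back than shut.
Start: joints at [-1.401, 0.591, 0.048, 1.609, -0.033, 0.943, -0.034], TCP at [0.189, 0.7, 0.231] pointing down, gripper open.
Joint ranges: [-2.69, 2.69], [-0.47, 2.24], [-1.27, 1.36], [0.19, 2.51], [-1.53, 4.68], [0.08, 2.07], [-3.09, 3.09]. Speed limits (rad/s): [2.57, 2.57, 3.14, 3.14, 3.14, 3.14, 3.14].

INTERFACE

Orientations are given as a rotation vector (axis times angle).
In Python, from rig import manip gives the robot as it stands. The module is installed in compiled form; this text tells all that it offers.
- The arm moves only by the tool send_rows, never from a script. Its argument "plan" is a list of rows, each an object with "translation": the shift along the tool's x, y, z in mm, a list of three; "angular": the turn, a rotation vector about the tool's x, y, z in degrees, a list of three. In form: [{"translation": [x, y, z], "angular": [rx, ry, rz]}, ...]. A call has 1 to 20 rows; each row is the pose to reach, as a shift and turn from the pose commanded when the call began, along the tool's axes at that moment; what a row does not reach only later rows make up. A row lasts 1/10 s, in which the tool goes at most 50 mm and 8.59 degrees, less where a joint would pass 70% of its speed; a pose out of reach is approached as far as the arm can. A call with a gripper value outside its range is refused whole. "hand" is the closure, from -1 (fully open) to 1 (shut), set as the call begins (left out, the last holds). The fingers move at their own pace and stop on an object; "grip_force" is the grip in N (left out, the last holds). Time passes only in rows, so rows that repeat a pose let the fingers close. It gives the time, the measured TCP pose, the force and the opening at its end, in the units of the state.
- manip.get_state(): the state, without advancing time (a new reading comes with each control period).
- manip.grab_frame(name): name is "scene" or "side" or "wrist"; returns a dict with "image" (400x640x3 uint8, red, green, blue), "z_map" (400x640 float32, m along the optical axis (not along the pixel's ray), 0 where there is no reading), "intrinsics" (3x3 intrinsics, pixels), "rvec" (rotation vector, rad) and "tvec" (3), from world to camera coordinates, as OpenCV has them; the wrist camera has in their place "T_tool_cam" (4x4, takes a point from camera to tool coordinates, whose origin is the TCP and whose axes are the tool frame's). Camera axes: x right, y down, z forward; pixel columns grow to the right and rows downward; lengths in m; the calibration is good to about 2 mm. A picture is of the moment at which its call begins: read the wrist's pose just before it.
- manip.job_done(): hands the job in, once; it reports no verdict.
Trained networks look in the newest picture that a camera, given by its name, has taken for a name from the list of things; names that differ only in an ending like _2 or _b are one class to them, and where a whole thing is asked for, a point or a joint stands for the part that bears it (a point fixed in the world has none). Each returns a list of dicts, best first, with "p" (0 to 1); they miss things now and then, are a little off and sometimes report something else, mostly with a low value. They report only what shows in the picture. A call takes as long as a camera call. They do not tell look-alikes from the thing itself.
- manip.look_for(camera, target): "xyz" ([x, y, z] in m, in world coordinates, good to about 4 mm: the middle of the surface that is visible of it).
- manip.masks_of(camera, target): "mask" (400x640 bool, what is visible of it).
- manip.mark_of(camera, target): "xyz" ([x, y, z] in m, in world coordinates, good to about 4 mm: a listed point, or the origin of a listed thing).
The state is a dict: "time_s": time; "q": joint angles; "dq": joint speeds; "effort": joint torques, N m; "position": TCP position; "orientation": TCP orientation; "wrist_force": force on the tool from outside, world axes, zero at the start; "moment": the same for the moment, N m; "width": finger opening in m.
Only numpy, scipy, OpenCV 4.12 (cv2) and the standard library are available. Lean on these libraries where they do the work, as an engineer would, in place of code of your own. Each camera call takes 0.05 s, during which the arm holds its last target.

TASK

The dark wooden handle slab lies on the bench with its grooved face up, and its back is to be worked next. Pick it up and, still level, drop it from a little above onto the top edge of the turn-over stand's ramp, so that it tips over that edge, turns over by itself and comes to rest in the stand's tray with the groove underneath. Leave the other things on the bench where they are.

Things in the scene. Friction and masses are not known exactly. Their poses are not given: they have to be found in the camera images.
- slab_center (a point): Centre (half-way up) of the loose dark hardwood slab, 56 x 120 x 10 mm, 56 to 104 g. x runs across the 56 mm width, y along the 120 mm length, z out of the grooved face (up at the start, when it lies flat on the bench). The groove, 22 mm wide, 3 mm deep, runs along the middle of that face; the other is plain. Grip it across the width at mid-length.
- stand_edge (a point): Middle of the ramp's free top edge, 70 mm above the bench. x points level from the ramp over the edge to the tray, y along the 160 mm long edge, z up. To -x the ramp falls away at 39 degrees; to +x is a 60 mm drop to the tray. The side cheeks' tops end about level with the edge.
- stand_tray (a point): Middle of the tray's floor, 10 mm above the bench, 53 mm beyond the edge; axes as stand_edge. A level slab, its length along the edge, let go with its underside 20 to 60 mm over the edge and its centre 6 to 18 mm beyond the edge (+x) turns half round into the tray; with its centre short of the edge it slides down the ramp unturned, and far beyond it may land unturned.
- stand: Turn-over stand fixed to the bench: pale plywood ramp; floor, cheeks and stops of brown wood, 197 x 184 mm, 72 mm high. Origin on the bench; axes as stand_edge, which lies at x = -35 mm, z = 70 mm. The tray reaches from under the edge (x = -39 mm) to the far stop (x = 75 mm), y from -80 to 80 mm; its rim stands 30 mm over the floor.
- scale_block_3: Bystander: a plain dark wooden block, 42 x 110 x 28 mm, origin at the centre of its underside.
- tape_roll: Bystander: a roll of tape lying flat, 91 mm across, 24 mm high, origin at the centre of its underside.
- file_fine: Bystander: a file with a yellow handle, 271 mm long, 29 mm thick, lying on the bench at its front edge, origin under its centre.
Things that resemble listed ones, but are neither listed nor needed, are in the scene too. Of the things shaped like the part that bears slab_center, the dark wooden one is meant.

How it is judged:
By the outcome, as a careful person would: the job done as asked, in the order asked, and still so for the second after the job is handed in, with the robot touching nothing.
It also fails if it takes over 35 s, if anything falls off the work surface, if the arm or the gripper's body presses on something with over 40 N, if the wrist force passes 120 N, or if a joint passes its speed limit or range.

## Working session

There is one attempt and no reset: what is moved stays moved. The work goes in short steps, Python scripts to look and compute and a tool call to move; the robot and the scene stay as the last step left them, time stands still between calls to the robot, and variables do not carry over. Pictures are saved under pics/ and viewed, and the job is handed in when it is done.

Besides the shell and the picture viewer there is one more tool, called after "Request:" by a JSON object that holds its "op" and its "data", one argument or row to a line. send_rows: Moves the arm, as the interface text tells. Its arguments: {"type":"object","properties":{"plan":{"type":"array","items":{"type":"object","properties":{"translation":{"type":"array","items":{"type":"number"}},"angular":{"type":"array","items":{"type":"number"}}}}},"hand":{"type":"number"},"grip_force":{"type":"number"}},"required":["plan"]}

```bash
mkdir -p pics; cat > h.py <<'E'
import numpy as np, cv2
from scipy.spatial.transform import Rotation as R
from rig import manip
def save(f,n): cv2.imwrite('pics/'+n,f['image'][:,:,::-1])
def world(f,mask):
    K=f['intrinsics'];z=f['z_map'];v,u=np.where(mask&(z>0));d=z[v,u]
    P=np.stack([(u-K[0,2])/K[0,0]*d,(v-K[1,2])/K[1,1]*d,d],1)
    Rm=R.from_rotvec(np.ravel(f['rvec'])).as_matrix()
    return (P-np.ravel(f['tvec']))@Rm
def pix(f,p):
    return cv2.projectPoints(np.array([p],float),np.array(f['rvec'],float),np.array(f['tvec'],float),f['intrinsics'],None)[0].ravel().round(0)
E
python3 - <<'E'
from h import *
np.set_printoptions(precision=4,suppress=True)
s=manip.get_state();print(s['time_s'],s['position'],s['orientation'],s['width'],manip.grip_point_offset)
for c in ['scene','side']:
    f=manip.grab_frame(c);save(f,c+'0.png')
    for t in ['slab_center','stand_edge','stand_tray','stand','scale_block_3']:
        for d in manip.mark_of(c,t)[:3]: print(c,t,round(d['p'],2),np.array(d['xyz']),pix(f,d['xyz']))
E
```

```text
0.0 [0.1888 0.6991 0.2302] [-1.0142  1.3242  1.0119] 0.08492605636609526 0.0187
scene slab_center 0.95 [0.4076 0.4846 0.005 ] [254. 179.]
scene slab_center 0.56 [0.5101 0.321  0.0027] [321. 210.]
scene stand_edge 0.84 [0.6118 0.0687 0.0677] [425. 256.]
scene stand_tray 0.77 [0.6629 0.0534 0.007 ] [446. 271.]
scene stand 0.95 [0.6468 0.0607 0.0019] [437. 272.]
side slab_center 0.8 [0.4055 0.4799 0.0025] [347. 305.]
side slab_center 0.6 [0.5054 0.3226 0.0082] [315. 241.]
side stand_edge 0.87 [0.6118 0.063  0.0714] [299. 157.]
side stand_edge 0.34 [0.7223 0.2811 0.0007] [234. 220.]
side stand_tray 0.94 [0.6616 0.0529 0.012 ] [285. 172.]
side stand 0.9 [0.6476 0.0579 0.0017] [289. 176.]
side scale_block_3 0.76 [ 0.7229  0.2783 -0.0001] [234. 219.]
```

View pics/scene0.png

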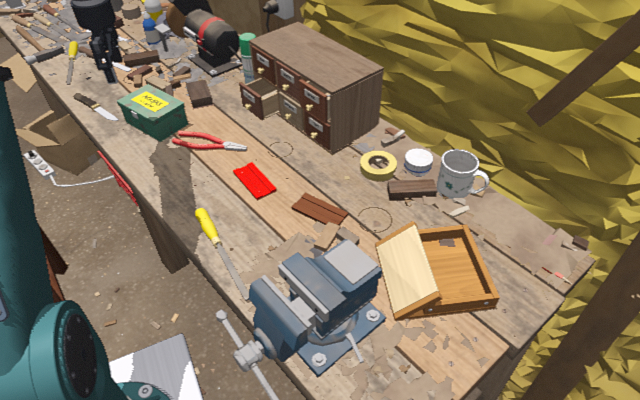

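View pics/side0.png

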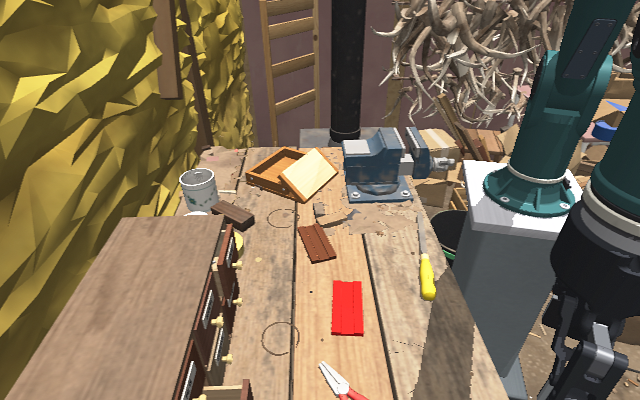

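Scene picture candidates: the red grooved slab (254,179), the dark grooved slab (320,209) and the dark plain block (412,188). The description fits the dark grooved one at (320,209). The vise at about (325,290) is an obstacle. The stand is at (437,270), with its ramp on the left and its tray on the right. I'll check this in a crop and measure.

```bash
python3 - <<'E'
from h import *
np.set_printoptions(precision=4,suppress=True)
ims=[]
for c,(x,y) in {'scene':(321,210),'side':(315,241)}.items():
    f=manip.grab_frame(c);ims.append(cv2.resize(f['image'][y-40:y+40,x-40:x+40,::-1],(400,400),interpolation=cv2.INTER_CUBIC))
    for d in manip.masks_of(c,'slab_center'):
        P=world(f,d['mask']);
        if len(P)<20: continue
        P=P[(P[:,2]>0.003)&(P[:,2]<.02)]
        r=cv2.minAreaRect(P[:,:2].astype(np.float32)*1000); print(c,d['p'],len(P),np.median(P,0),r, cv2.boxPoints(r).round(0).tolist())
    ds=manip.masks_of(c,'stand')
    if ds:
        P=world(f,ds[0]['mask']);P=P[(P[:,2]>0.0)&(P[:,2]<.09)]
        r=cv2.minAreaRect(P[:,:2].astype(np.float32)*1000); print('stand',r,cv2.boxPoints(r).round(0).tolist())
        e=P[(P[:,2]>.062)]; print('edge',len(e),P[:,2].max(),cv2.minAreaRect(e[:,:2].astype(np.float32)*1000),cv2.fitLine(e[:,:2].astype(np.float32),cv2.DIST_HUBER,0,.01,.01).ravel())
    P=world(f,np.ones((400,640),bool))
    for zz in (.03,.08,.12,.16,.2):
        q=P[(P[:,2]>zz)&(P[:,0]>.3)&(P[:,0]<1.0)&(P[:,1]>-.3)&(P[:,1]<.6)]
        if len(q):
            # coarse grid occupancy
            h,_,_=np.histogram2d(q[:,0],q[:,1],bins=[np.arange(.3,1.01,.05),np.arange(-.3,.61,.05)]); print(c,zz); print((h>2).astype(int))
cv2.imwrite('pics/crop.png',np.hstack(ims))
E
```

```text
scene 0.88 990 [0.5038 0.3175 0.0089] ((506.63836669921875, 318.41949462890625), (64.04822540283203, 127.66168212890625), 28.93470001220703) [[448.0, 359.0], [509.0, 247.0], [566.0, 278.0], [504.0, 390.0]]
scene 0.87 825 [0.4058 0.4755 0.009 ] ((405.3533935546875, 483.05084228515625), (56.90397644042969, 126.65646362304688), 10.68751335144043) [[366.0, 540.0], [389.0, 416.0], [445.0, 426.0], [422.0, 551.0]]
stand ((648.10595703125, 73.23410034179688), (221.44607543945312, 216.43182373046875), 71.62055206298828) [[510.0, 2.0], [716.0, -66.0], [786.0, 144.0], [580.0, 212.0]]
edge 613 0.07296479445564699 ((608.0604248046875, 68.01298522949219), (184.1169891357422, 18.81797218322754), 71.76443481445312) [0.3156 0.9489 0.6053 0.0605]
scene 0.03
[[0 0 0 0 0 1 1 1 1 0 0 0 0 0 0 0 0 0]
 [0 0 0 0 0 1 1 1 1 0 0 0 0 0 0 0 0 0]
 [0 0 0 0 1 1 1 1 1 0 0 0 0 0 0 0 0 0]
 [0 0 0 0 0 0 1 1 1 0 0 0 0 0 0 0 0 0]
 [0 0 0 0 0 1 1 0 0 0 0 0 0 0 0 0 0 0]
 [0 0 0 0 0 1 1 1 1 1 0 0 0 0 0 0 1 1]
 [0 0 0 0 0 1 1 1 1 1 0 0 0 0 0 1 1 1]
 [0 0 0 0 1 1 0 0 1 0 0 1 0 0 0 1 1 1]
 [0 0 0 0 0 1 1 1 1 0 0 1 0 0 1 0 1 1]
[... 5252 characters left out ...]
0 0 0 0 0 0 0 0 0 1 1 1 1]
 [0 0 0 0 0 0 0 1 1 1 1 1 1 1 1 1 1 1]
 [0 0 0 0 0 1 1 1 1 1 1 1 1 1 0 0 0 0]
 [0 1 1 1 1 1 1 1 1 0 0 0 0 0 0 0 0 0]]
side 0.2
[[0 0 0 0 0 0 0 0 0 0 0 0 0 0 0 0 0 0]
 [0 0 0 0 0 0 0 0 0 0 0 0 0 0 0 0 0 0]
 [0 0 0 0 0 0 0 0 0 0 0 0 0 0 0 0 0 0]
 [0 0 0 0 0 0 0 0 0 0 0 0 0 0 0 0 0 0]
 [0 0 0 0 0 0 0 0 0 0 0 0 0 0 0 0 0 0]
 [0 0 0 0 0 0 0 0 0 0 0 0 0 0 0 0 0 0]
 [0 0 0 0 0 0 0 0 0 0 0 0 0 0 0 0 0 0]
 [0 0 0 0 0 0 0 0 0 0 0 0 0 0 0 0 0 0]
 [0 0 0 0 0 0 0 0 0 0 0 0 0 0 0 0 0 0]
 [0 0 0 0 0 0 0 0 0 0 0 0 0 0 0 0 0 1]
 [0 0 0 0 0 0 0 0 0 0 0 0 0 0 1 1 1 1]
 [0 0 0 0 0 0 0 1 1 1 1 1 1 1 1 1 1 1]
 [0 0 0 0 0 1 1 1 1 1 1 1 1 1 0 0 0 0]
 [0 1 1 1 1 1 0 1 1 0 0 0 0 0 0 0 0 0]]
```

View pics/crop.png

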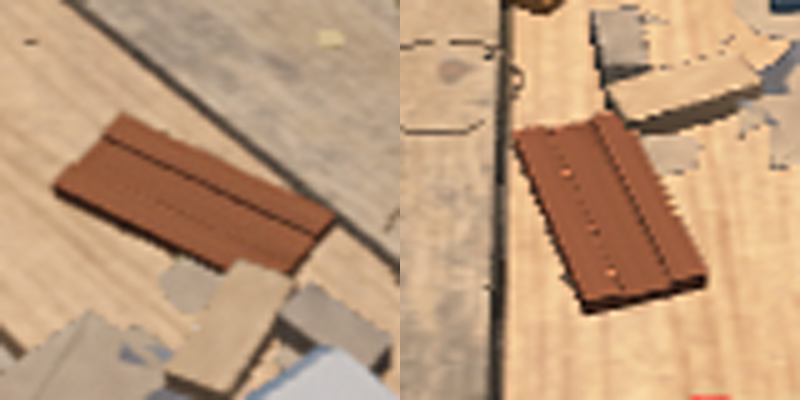

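The crop confirms the dark slab with its groove up at (321,210); loose offcuts lie near its front corner. Next I refine the edge and work out the move above the slab.

```bash
cat >> h.py <<'E'
def Rt(jaw_deg):
    a=np.radians(jaw_deg); z=np.array([np.cos(a),np.sin(a),0]); x=np.array([0,0,-1.]); return np.stack([x,np.cross(z,x),z],1)
def move(p,jaw,s=None):
    s=s or manip.get_state(); R0=R.from_rotvec(s['orientation']).as_matrix()
    return (R0.T@(np.array(p)-s['position'])*1000).round(1), np.degrees(R.from_matrix(R0.T@Rt(jaw)).as_rotvec()).round(2)
E
python3 - <<'E'
from h import *
np.set_printoptions(precision=4,suppress=True)
s=manip.get_state(); M=R.from_rotvec(s['orientation']).as_matrix(); print(M, 'jaw deg',np.degrees(np.arctan2(M[1,2],M[0,2])))
for j in (30,-150): print(j,move([.505,.3195,.2],j))
for c in ['scene','side']:
    f=manip.grab_frame(c); P=world(f,np.ones((400,640),bool))
    ux=np.array([.949,-.3156]);uy=np.array([.3156,.949])
    q=P[:,:2]-[.6118,.066]; a=q@ux;b=q@uy
    m=(abs(b)<.07)&(abs(a)<.03)
    for lo in np.arange(-.03,.03,.004):
        k=m&(a>=lo)&(a<lo+.004)
        if k.sum(): print(c,round(lo+.002,3),k.sum(),np.percentile(P[k,2],[10,50,90]))
    k=(P[:,2]>.064)&(P[:,2]<.08)&(abs(a)<.03)&(abs(b)<.12); print('b range',np.percentile(b[k],[0,2,98,100]))
    # edge fit: max a per b bin
    for lo in np.arange(-.08,.08,.02):
        k=(P[:,2]>.066)&(P[:,2]<.075)&(b>lo)&(b<lo+.02)&(abs(a)<.03)
        if k.sum():print(round(lo+.01,2),k.sum(),a[k].max().round(4),np.percentile(a[k],90).round(4))
E
```

```text
[[ 0.     -0.9654  0.2607]
 [ 0.0001  0.2607  0.9654]
 [-1.     -0.      0.0001]] jaw deg 74.88977976091118
30 (array([  31.3, -404.2, -284.9]), array([44.89,  0.  , -0.  ]))
-150 (array([  31.3, -404.2, -284.9]), array([-135.11,    0.  ,    0.01]))
scene -0.028 149 [0.0459 0.0483 0.0504]
scene -0.024 150 [0.0488 0.0512 0.0535]
scene -0.02 153 [0.0523 0.0544 0.0567]
scene -0.016 155 [0.0553 0.0579 0.0601]
scene -0.012 149 [0.0585 0.0612 0.0632]
scene -0.008 160 [0.0616 0.0641 0.0665]
scene -0.004 153 [0.0652 0.0675 0.0697]
scene 0.0 99 [0.0669 0.0689 0.0702]
scene 0.004 28 [0.0639 0.0661 0.0672]
scene 0.024 74 [0.0084 0.0105 0.0125]
scene 0.028 104 [0.0085 0.0101 0.0118]
b range [-0.0913 -0.0893  0.0898  0.0938]
-0.07 41 0.0029 0.0009
-0.05 40 0.0024 0.0013
-0.03 39 0.003 0.0016
-0.01 37 0.0026 0.0012
0.01 38 0.0025 -0.0
0.03 35 0.0024 0.0014
0.05 32 0.0012 0.0007
0.07 32 0.0027 0.0011
side -0.028 66 [0.0463 0.048  0.0505]
side -0.024 66 [0.0492 0.0515 0.0538]
side -0.02 68 [0.0523 0.0547 0.0568]
side -0.016 64 [0.0559 0.0582 0.0598]
side -0.012 70 [0.0584 0.0611 0.0634]
side -0.008 67 [0.0621 0.0644 0.0663]
side -0.004 57 [0.0653 0.0672 0.0692]
side 0.0 12 [0.0667 0.0676 0.0682]
side 0.028 2 [-0.7841 -0.7821 -0.7802]
b range [-0.0856 -0.0799  0.0929  0.0949]
-0.07 9 0.0001 -0.0014
-0.05 7 -0.0023 -0.0025
-0.03 11 -0.001 -0.0026
-0.01 11 -0.0005 -0.0008
0.01 10 -0.0003 -0.0017
0.03 11 -0.0017 -0.0021
0.05 9 -0.0004 -0.0009
0.07 11 -0.0012 -0.0015
```

Request:
{"op": "send_rows", "data": {
  "plan": [
    {"translation": [0, -45, -32], "angular": [6, 0, 0]},
    {"translation": [4, -90, -64], "angular": [12, 0, 0]},
    {"translation": [8, -130, -92], "angular": [18, 0, 0]},
    {"translation": [10, -170, -120], "angular": [24, 0, 0]},
    {"translation": [13, -210, -148], "angular": [30, 0, 0]},
    {"translation": [16, -250, -176], "angular": [36, 0, 0]},
    {"translation": [20, -290, -205], "angular": [42, 0, 0]},
    {"translation": [25, -330, -233], "angular": [44.9, 0, 0]},
    {"translation": [28, -370, -261], "angular": [44.9, 0, 0]},
    {"translation": [31.3, -404, -285], "angular": [44.9, 0, 0]},
    {"translation": [31.3, -404, -285], "angular": [44.9, 0, 0]},
    {"translation": [31.3, -404, -285], "angular": [44.9, 0, 0]},
    {"translation": [31.3, -404, -285], "angular": [44.9, 0, 0]}
  ],
  "hand": -1
}}

```text
time_s: 2.3
position: [0.5039, 0.321, 0.2]
orientation: [-0.411, 1.532, 0.413]
wrist_force: [0.7, 0.5, -0.6]
width: 0.0853
```

```bash
python3 - <<'E'
from h import *
np.set_printoptions(precision=4,suppress=True)
s=manip.get_state(); M=R.from_rotvec(s['orientation']).as_matrix()
f=manip.grab_frame('wrist');save(f,'w1.png'); T=f['T_tool_cam'];K=f['intrinsics']
print(s['time_s'],s['position'],np.degrees(np.arctan2(M[1,2],M[0,2])))
for d in manip.masks_of('wrist','slab_center'):
    m=d['mask'];z=f['z_map'];v,u=np.where(m&(z>0));dd=z[v,u]
    P=np.stack([(u-K[0,2])/K[0,0]*dd,(v-K[1,2])/K[1,1]*dd,dd],1)@T[:3,:3].T+T[:3,3]
    P=P@M.T+s['position']; P=P[(P[:,2]>.003)&(P[:,2]<.02)]
    r=cv2.minAreaRect(P[:,:2].astype(np.float32)*1000);print(d['p'],len(P),P.mean(0),r,cv2.boxPoints(r).round(0).tolist())
    C=cv2.findContours(m.astype(np.uint8),0,2)[0];print(cv2.minAreaRect(max(C,key=cv2.contourArea)))
for d in manip.mark_of('wrist','slab_center'):print(d)
print('fingers z_map min', f['z_map'][f['z_map']>0].min())
E
```

```text
2.3 [0.5039 0.321  0.2   ] 30.09752284709229
0.94 1364 [0.4227 0.433  0.0086] ((420.1935729980469, 428.7557373046875), (59.51232147216797, 23.024118423461914), 27.9107608795166) [[389.0, 425.0], [399.0, 405.0], [452.0, 433.0], [441.0, 453.0]]
((298.5, 15.0), (30.0, 71.0), 90.0)
0.88 7303 [0.5051 0.3234 0.0088] ((506.1548156738281, 319.9144287109375), (57.35714340209961, 120.00321960449219), 30.69105339050293) [[451.0, 357.0], [512.0, 254.0], [561.0, 283.0], [500.0, 386.0]]
((322.0, 170.0), (124.0, 62.0), 90.0)
{'xyz': [0.5067, 0.3178, 0.0061], 'p': 0.76}
fingers z_map min 0.05645274
```

View pics/w1.png

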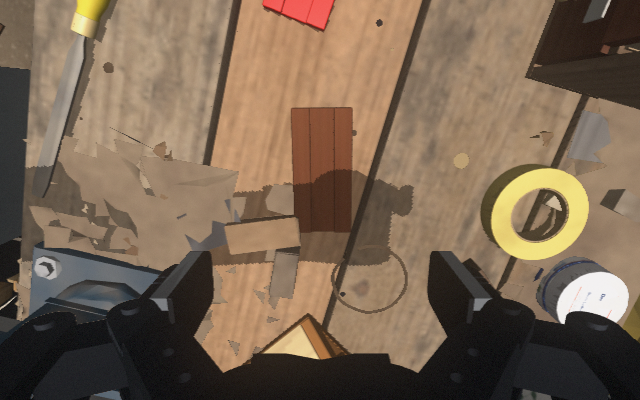

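The slab is centred at (322,170), square to the jaws; the nearest offcut (262,235) clears the finger path. Going down with the opening reduced to about 70 mm.

```bash
python3 - <<'E'
from h import *
print(move([.5055,.3195,.035],30.5))
E
```

```text
(array([165. ,  -2.8,   0.7]), array([-0.31, -0.  , -0.05]))
```

Request:
{"op": "send_rows", "data": {
  "plan": [
    {"translation": [40, -2, 0.5], "angular": [-0.3, 0, 0]},
    {"translation": [80, -2.8, 0.7], "angular": [-0.3, 0, 0]},
    {"translation": [120, -2.8, 0.7], "angular": [-0.3, 0, 0]},
    {"translation": [150, -2.8, 0.7], "angular": [-0.3, 0, 0]},
    {"translation": [165, -2.8, 0.7], "angular": [-0.3, 0, 0]},
    {"translation": [165, -2.8, 0.7], "angular": [-0.3, 0, 0]},
    {"translation": [165, -2.8, 0.7], "angular": [-0.3, 0, 0]}
  ],
  "hand": -0.65
}}

```text
time_s: 3.15
position: [0.5072, 0.3182, 0.0358]
orientation: [-0.414, 1.529, 0.415]
wrist_force: [0.2, 0.2, 0.2]
width: 0.0703
```

```bash
python3 - <<'E'
from h import *
np.set_printoptions(precision=4,suppress=True)
s=manip.get_state(); M=R.from_rotvec(s['orientation']).as_matrix()
f=manip.grab_frame('wrist');save(f,'w2.png'); T=f['T_tool_cam'];K=f['intrinsics']
z=f['z_map'];v,u=np.where(z>0);dd=z[v,u]
P=np.stack([(u-K[0,2])/K[0,0]*dd,(v-K[1,2])/K[1,1]*dd,dd],1)@T[:3,:3].T+T[:3,3]
W=P@M.T+s['position']
print(s['position'],s['width'])
for sg in(1,-1):
    k=(abs(P[:,1])<.013)&(sg*P[:,2]>.03)&(sg*P[:,2]<.06)&(P[:,0]<.012)
    if k.sum():print(sg,k.sum(),'tool x max',np.percentile(P[k,0],[50,95,99,100]),'inner z',np.percentile(sg*P[k,2],[0,2,10]))
k=(W[:,2]>.005)&(W[:,2]<.014)&(abs(P[:,2])<.035)
r=cv2.minAreaRect((P[k][:,1:]*1000).astype(np.float32));print(k.sum(),'slab in tool y,z',r, P[k].min(0),P[k].max(0))
E
```

```text
[0.5072 0.3182 0.0358] 0.07031776433303653
1 12848 tool x max [-0.0613 -0.0205 -0.0118 -0.0074] inner z [0.0301 0.0354 0.0358]
-1 13496 tool x max [-0.0616 -0.0208 -0.0121 -0.0075] inner z [0.0301 0.0344 0.0348]
25265 slab in tool y,z ((-3.0500106811523438, -1.8628120422363281), (132.00318908691406, 64.0779800415039), 1.6790697574615479) [ 0.0218 -0.0685 -0.0348] [0.0308 0.0621 0.0314]
```

View pics/w2.png

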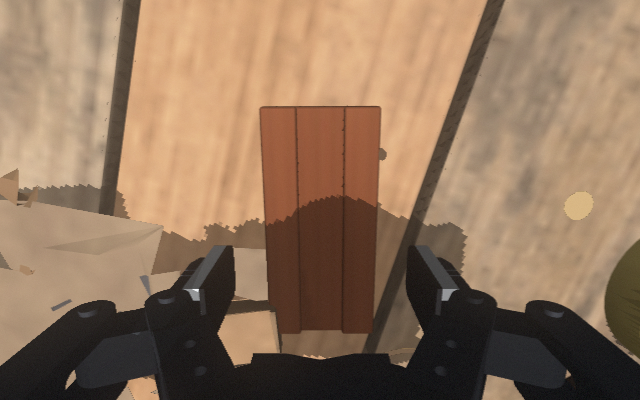

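Tips stand about 8 mm behind the TCP at this opening, and both fingers straddle the slab (inner faces at columns 235 and 406, slab at 262–380). Lower and close.

Request:
{"op": "send_rows", "data": {
  "plan": [
    {"translation": [15, -1, -1], "angular": [0, 0, 0]},
    {"translation": [28, -2, -1.5], "angular": [0, 0, 0]},
    {"translation": [35, -2, -1.5], "angular": [0, 0, 0]},
    {"translation": [38, -2, -1.5], "angular": [0, 0, 0]},
    {"translation": [38, -2, -1.5], "angular": [0, 0, 0]}
  ]
}}

```text
time_s: 3.7
position: [0.5061, 0.3146, -0.0037]
orientation: [-0.415, 1.532, 0.414]
wrist_force: [1.5, -0.5, -0.6]
width: 0.0704
```

Request:
{"op": "send_rows", "data": {
  "plan": [
    {"translation": [0, 0, 0], "angular": [0, 0, 0]},
    {"translation": [0, 0, 0], "angular": [0, 0, 0]},
    {"translation": [0, 0, 0], "angular": [0, 0, 0]},
    {"translation": [0, 0, 0], "angular": [0, 0, 0]},
    {"translation": [0, 0, 0], "angular": [0, 0, 0]},
    {"translation": [0, 0, 0], "angular": [0, 0, 0]}
  ],
  "hand": 1,
  "grip_force": 40
}}

```text
time_s: 4.3
position: [0.5069, 0.3151, -0.0026]
orientation: [-0.414, 1.53, 0.414]
wrist_force: [0.0, -0.1, 4.8]
width: 0.0546
```

Request:
{"op": "send_rows", "data": {
  "plan": [
    {"translation": [-10, 0, 0], "angular": [0, 0, 0]},
    {"translation": [-30, 0, 0], "angular": [0, 0, 0]},
    {"translation": [-70, 0, 0], "angular": [0, 0, 0]},
    {"translation": [-110, 0, 0], "angular": [0, 0, 0]},
    {"translation": [-150, 0, 0], "angular": [0, 0, 0]},
    {"translation": [-190, 0, 0], "angular": [0, 0, 0]},
    {"translation": [-220, 0, 0], "angular": [0, 0, 0]},
    {"translation": [-220, 0, 0], "angular": [0, 0, 0]}
  ]
}}

```text
time_s: 5.1
position: [0.509, 0.3162, 0.222]
orientation: [-0.411, 1.522, 0.416]
wrist_force: [0.3, -0.5, -0.6]
width: 0.0548
```

```bash
cat >> h.py <<'E'
def wristslab(name):
    s=manip.get_state(); M=R.from_rotvec(s['orientation']).as_matrix()
    f=manip.grab_frame('wrist');save(f,name); T=f['T_tool_cam'];K=f['intrinsics']
    z=f['z_map']
    for d in manip.masks_of('wrist','slab_center')[:2]:
        v,u=np.where(d['mask']&(z>0));dd=z[v,u]
        P=np.stack([(u-K[0,2])/K[0,0]*dd,(v-K[1,2])/K[1,1]*dd,dd],1)@T[:3,:3].T+T[:3,3]
        k=(abs(P[:,0])<.04); P=P[k]
        if len(P)<500: continue
        A=np.c_[P[:,1:],np.ones(len(P))]; c,*_=np.linalg.lstsq(A,P[:,0],rcond=None)
        r=cv2.minAreaRect((P[:,1:]*1000).astype(np.float32))
        print('p',d['p'],len(P),'top tool-x med',np.median(P[:,0]),'slopes deg y,z',np.degrees(np.arctan(c[:2])),'min/max',P.min(0),P.max(0),r)
    return s
E
python3 - <<'E'
from h import *
np.set_printoptions(precision=4,suppress=True)
s=wristslab('w3.png');print(s['position'],s['width'],s['wrist_force'])
ux=np.array([.949,-.3156]);c=np.array([.6120,.066])+.012*ux
print(c,move([*c,.22],-18.4))
f=manip.grab_frame('side');save(f,'s3.png')
E
```

```text
p 0.57 36572 top tool-x med -0.011904945879677331 slopes deg y,z [-0.0467  0.0644] min/max [-0.0151 -0.0447 -0.028 ] [-0.007   0.0648  0.0286] ((10.092926025390625, 0.3193340301513672), (109.53720092773438, 56.61382293701172), 0.03643486648797989)
[0.509  0.3162 0.222 ] 0.05475756819800968 [ 0.3444 -0.4584 -0.6465]
[0.6234 0.0622] (array([  -2.5, -277.3,  -26.2]), array([48.7 ,  0.03, -0.04]))
```

View pics/w3.png

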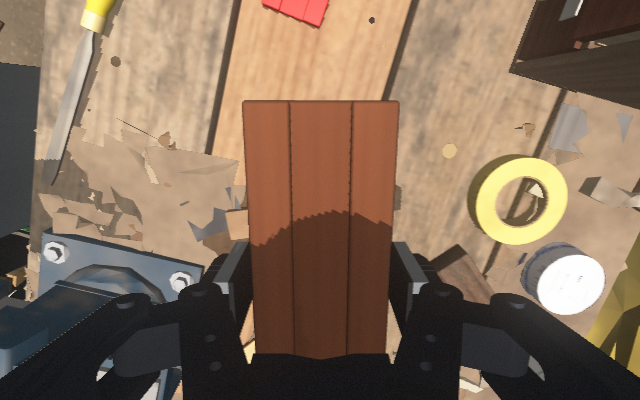

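View pics/s3.png

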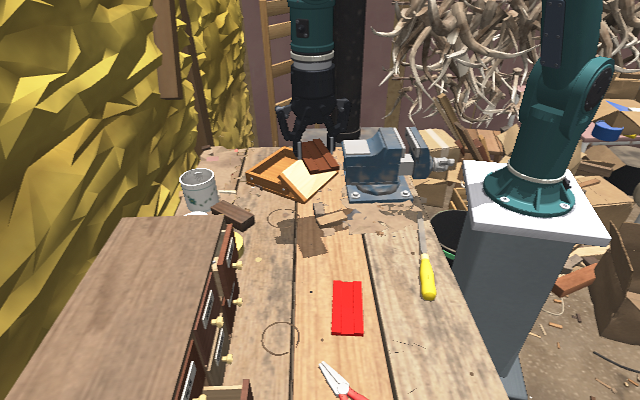

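The slab (columns 243–398) is held level: slopes are under 0.1°, its underside is about 2 mm behind the TCP, and it sits about 5 mm along +y in the tool frame. Carry it over the stand.

```bash
python3 - <<'E'
from h import *
ux=np.array([.949,-.3156]);uy=np.array([.3156,.949]);c=np.array([.6120,.066])+.012*ux-.005*uy
print(c,move([*c,.22],-18.4))
E
```

```text
[0.62181   0.0574678] (array([  -3.6, -280.6,  -29.1]), array([ 4.87e+01, -1.00e-01,  4.00e-02]))
```

Request:
{"op": "send_rows", "data": {
  "plan": [
    {"translation": [0, -15, -1.5], "angular": [4, 0, 0]},
    {"translation": [0, -45, -4.5], "angular": [9, 0, 0]},
    {"translation": [0, -80, -8], "angular": [15, 0, 0]},
    {"translation": [0, -115, -12], "angular": [21, 0, 0]},
    {"translation": [0, -150, -15], "angular": [27, 0, 0]},
    {"translation": [0, -185, -19], "angular": [33, 0, 0]},
    {"translation": [0, -220, -23], "angular": [39, 0, 0]},
    {"translation": [0, -250, -26], "angular": [44, 0, 0]},
    {"translation": [0, -270, -28], "angular": [47, 0, 0]},
    {"translation": [0, -280.6, -29], "angular": [48.7, 0, 0]},
    {"translation": [0, -280.6, -29], "angular": [48.7, 0, 0]},
    {"translation": [0, -280.6, -29], "angular": [48.7, 0, 0]},
    {"translation": [0, -280.6, -29], "angular": [48.7, 0, 0]}
  ]
}}

```text
time_s: 6.55
position: [0.6223, 0.0603, 0.2166]
orientation: [0.25, 1.558, -0.249]
wrist_force: [-0.4, -0.2, -0.9]
width: 0.0549
```

```bash
python3 - <<'E'
from h import *
np.set_printoptions(precision=4,suppress=True)
s=wristslab('w4.png');print(s['time_s'],s['position'],s['width'],s['wrist_force'])
ux=np.array([.949,-.3156]);uy=np.array([.3156,.949]);c=np.array([.6120,.066])+.012*ux-.005*uy
print(move([*c,.108],-18.4))
f=manip.grab_frame('scene');save(f,'c4.png')
f=manip.grab_frame('side');save(f,'s4.png')
E
```

```text
p 0.98 36476 top tool-x med -0.011926208301925381 slopes deg y,z [-0.0278  0.0458] min/max [-0.0151 -0.0449 -0.0272] [-0.0038  0.0654  0.0294] ((10.30844497680664, 1.0627250671386719), (56.51445007324219, 110.31025695800781), 89.9056396484375)
6.55 [0.6223 0.0603 0.2166] 0.054861911584509024 [-0.3522 -0.2219 -0.9442]
(array([108.9,  -2.5,   0.2]), array([ 0.15, -0.05, -0.04]))
```

View pics/c4.png

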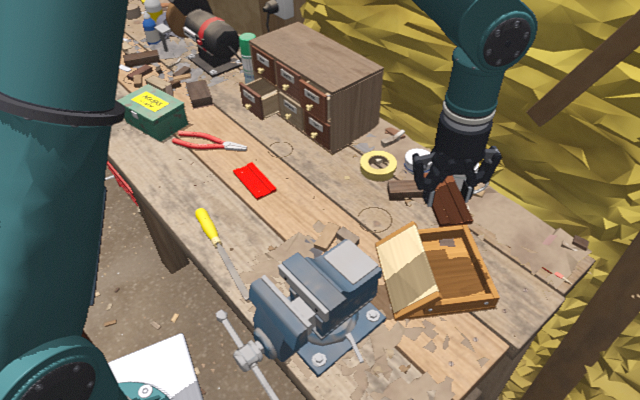

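View pics/w4.png

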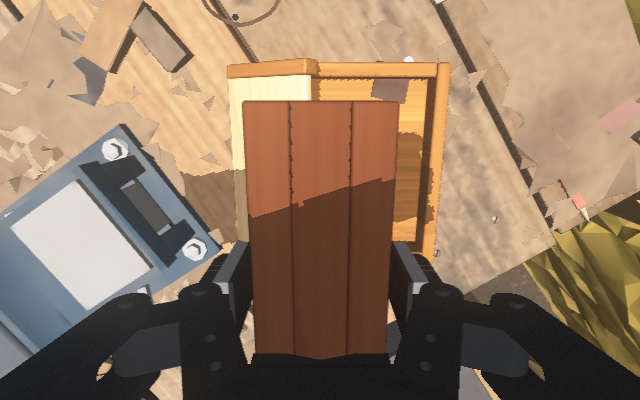

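The slab is over the stand: the ramp edge shows at column 311 (rows 75–100), parallel to the slab, with the tray clear to the right. Lower to about 40 mm over the edge.

Request:
{"op": "send_rows", "data": {
  "plan": [
    {"translation": [25, -1, 0.2], "angular": [0.1, 0, 0]},
    {"translation": [60, -2.5, 0.2], "angular": [0.1, 0, 0]},
    {"translation": [90, -2.5, 0.2], "angular": [0.1, 0, 0]},
    {"translation": [104, -2.5, 0.2], "angular": [0.1, 0, 0]},
    {"translation": [108, -2.5, 0.2], "angular": [0.1, 0, 0]},
    {"translation": [108, -2.5, 0.2], "angular": [0.1, 0, 0]},
    {"translation": [108, -2.5, 0.2], "angular": [0.1, 0, 0]},
    {"translation": [108, -2.5, 0.2], "angular": [0.1, 0, 0]}
  ]
}}

```text
time_s: 7.55
position: [0.6235, 0.0555, 0.1105]
orientation: [0.254, 1.553, -0.253]
wrist_force: [0.3, 0.2, -0.3]
width: 0.0547
```

```bash
python3 - <<'E'
from h import *
np.set_printoptions(precision=4,suppress=True)
s=wristslab('w5.png');print(s['time_s'],s['position'],s['width'],s['dq'])
M=R.from_rotvec(s['orientation']).as_matrix();print(np.degrees(np.arctan2(M[1,2],M[0,2])))
f=manip.grab_frame('wrist'); T=f['T_tool_cam'];K=f['intrinsics'];z=f['z_map'];v,u=np.where(z>0);dd=z[v,u]
P=np.stack([(u-K[0,2])/K[0,0]*dd,(v-K[1,2])/K[1,1]*dd,dd],1)@T[:3,:3].T+T[:3,3];W=P@M.T+s['position']
for lo in np.arange(.06,.1,.005):
    k=(P[:,1]>lo)&(P[:,1]<lo+.005)&(W[:,2]>.06)&(W[:,2]<.08)&(abs(P[:,2])<.03)
    if k.sum():
        i=np.percentile(P[k,2],[5,95,99.5]);print(round(lo,3),k.sum(),'tool z of ramp',i,'top z',np.percentile(W[k,2],[50,99]))
ux=np.array([.949,-.3156]);uy=np.array([.3156,.949]);d=s['position'][:2]-[.612,.066];print('tcp rel edge',d@ux,d@uy)
f=manip.grab_frame('side');save(f,'s5.png')
for c in('scene','side'):
    f=manip.grab_frame(c)
    for d in manip.mark_of(c,'slab_center')[:2]:
        e=np.array(d['xyz'][:2])-[.612,.066];print(c,d['p'],d['xyz'],e@ux,e@uy)
E
```

```text
p 0.55 36426 top tool-x med -0.01191667218391712 slopes deg y,z [-0.022   0.0445] min/max [-0.0151 -0.044  -0.0272] [-0.0037  0.0654  0.0293] ((10.748058319091797, 1.0600872039794922), (109.39740753173828, 56.3002815246582), 0.12549172341823578)
7.55 [0.6235 0.0555 0.1105] 0.05471917413697571 [ 0.0007 -0.     -0.0027  0.006  -0.0012 -0.0013  0.0007]
-18.516665532398193
0.065 299 tool z of ramp [-0.0256 -0.0098 -0.0092] top z [0.0662 0.0704]
0.07 352 tool z of ramp [-0.0258 -0.0101 -0.0096] top z [0.0666 0.0705]
0.075 361 tool z of ramp [-0.0261 -0.0101 -0.0095] top z [0.0665 0.0707]
0.08 367 tool z of ramp [-0.0259 -0.01   -0.0095] top z [0.0662 0.0707]
0.085 386 tool z of ramp [-0.0252 -0.0087 -0.0061] top z [0.0658 0.0704]
0.09 472 tool z of ramp [-0.0255 -0.0066 -0.0052] top z [0.0656 0.0704]
0.095 469 tool z of ramp [-0.0258 -0.0066 -0.0053] top z [0.0652 0.0706]
0.1 24 tool z of ramp [-0.0237 -0.0085 -0.0081] top z [0.0648 0.0685]
tcp rel edge 0.014258781141364939 -0.006330338556165845
scene 0.83 [0.6254, 0.063, 0.1137] 0.01366339999999997 0.0013820399999999872
scene 0.58 [0.4085, 0.4832, 0.0036] -0.32478982 0.3316982
side 0.7 [0.4109, 0.4821, 0.0024] -0.32216505999999995 0.33141173999999995
side 0.68 [0.6204, 0.0599, 0.1215] 0.009896759999999965 -0.0031378600000000127
```

View pics/w5.png

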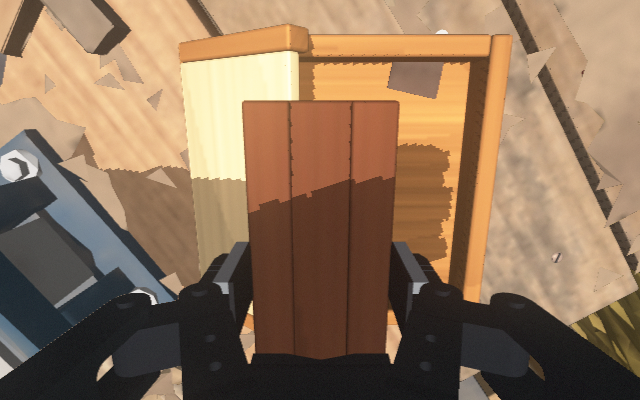

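View pics/s5.png

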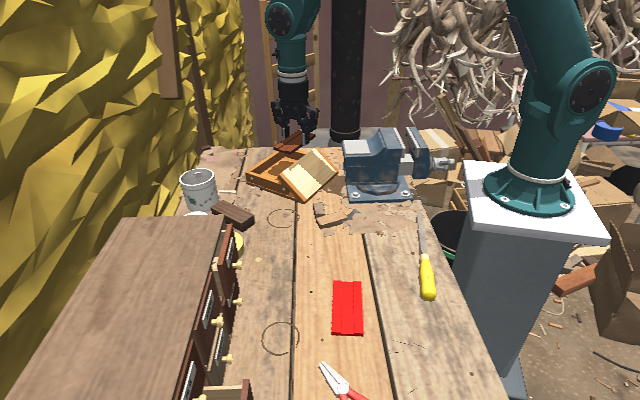

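The wrist depth puts the slab centre about 11 mm beyond the edge; the arm pose says 14 mm. Both are within 6–18 mm. The underside is about 42 mm over the edge and the slab is level. Release.

Request:
{"op": "send_rows", "data": {
  "plan": [
    {"translation": [0, 0, 0], "angular": [0, 0, 0]},
    {"translation": [0, 0, 0], "angular": [0, 0, 0]},
    {"translation": [-15, 0, 0], "angular": [0, 0, 0]},
    {"translation": [-50, 0, 0], "angular": [0, 0, 0]},
    {"translation": [-90, 0, 0], "angular": [0, 0, 0]},
    {"translation": [-125, 0, 0], "angular": [0, 0, 0]},
    {"translation": [-140, 0, 0], "angular": [0, 0, 0]},
    {"translation": [-140, 0, 0], "angular": [0, 0, 0]},
    {"translation": [-140, 0, 0], "angular": [0, 0, 0]},
    {"translation": [-140, 0, 0], "angular": [0, 0, 0]}
  ],
  "hand": -1
}}

```text
time_s: 8.95
position: [0.6209, 0.0558, 0.2471]
orientation: [0.253, 1.56, -0.254]
wrist_force: [0.2, 0.4, 0.2]
width: 0.0855
```

```bash
python3 - <<'E'
from h import *
f=manip.grab_frame('wrist');save(f,'w6.png');g=manip.grab_frame('scene');save(g,'c6.png')
a=cv2.resize(g['image'][200:330,360:520,::-1],(640,520),interpolation=cv2.INTER_CUBIC);cv2.imwrite('pics/c6c.png',a)
for d in manip.masks_of('scene','slab_center'):
    P=world(g,d['mask']);print(d['p'],len(P),np.median(P,0),np.percentile(P[:,2],[5,50,95]))
E
```

```text
0.71 813 [0.40449448 0.47681787 0.00893237] [0.00464162 0.00893237 0.01219938]
0.63 1507 [0.65756095 0.04424579 0.01976713] [0.01551344 0.01976713 0.02229084]
```

View pics/w6.png

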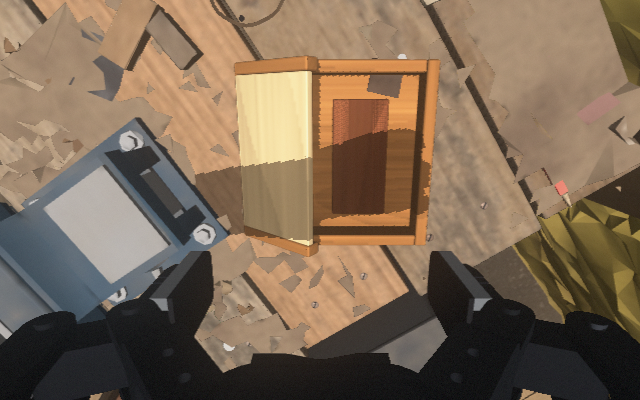

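View pics/c6c.png

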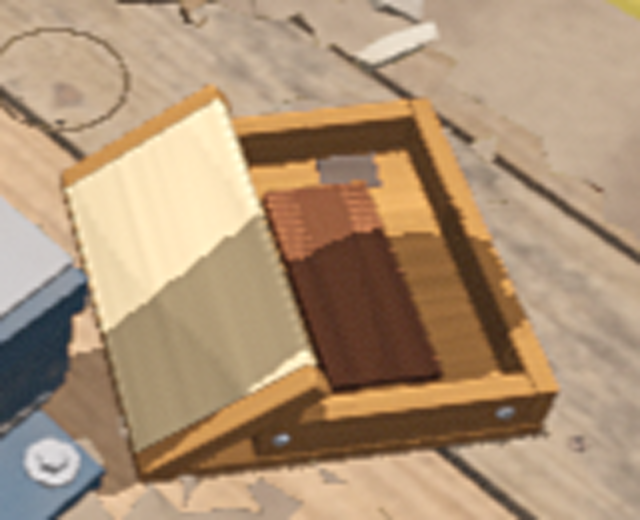

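The slab lies flat in the tray (wrist picture, 360,155) and no groove lines show. I'll check the face by depth profile and a close crop.

```bash
python3 - <<'E'
from h import *
np.set_printoptions(precision=4,suppress=True)
s=manip.get_state();M=R.from_rotvec(s['orientation']).as_matrix()
f=manip.grab_frame('wrist');T=f['T_tool_cam'];K=f['intrinsics'];z=f['z_map']
u,v=np.meshgrid(np.arange(325,396),np.arange(105,205));dd=z[v,u]
P=np.stack([(u-K[0,2])/K[0,0]*dd,(v-K[1,2])/K[1,1]*dd,dd],-1)@T[:3,:3].T+T[:3,3];W=P@M.T+s['position']
print(np.c_[np.arange(325,396,3),np.median(W[...,2],0)[::3]*1000].round(1).tolist())
im=f['image'][80:230,300:430,::-1]; im=np.clip(im.astype(float)*1.8,0,255).astype(np.uint8)
cv2.imwrite('pics/w7.png',cv2.resize(im,(520,600),interpolation=cv2.INTER_CUBIC))
E
```

```text
[[325.0, 10.1], [328.0, 9.9], [331.0, 10.0], [334.0, 19.9], [337.0, 20.0], [340.0, 20.0], [343.0, 20.2], [346.0, 20.0], [349.0, 20.0], [352.0, 20.1], [355.0, 19.8], [358.0, 20.1], [361.0, 19.8], [364.0, 20.1], [367.0, 20.1], [370.0, 20.1], [373.0, 20.0], [376.0, 20.1], [379.0, 19.9], [382.0, 20.0], [385.0, 19.3], [388.0, 9.9], [391.0, 9.6], [394.0, 10.0]]
```

View pics/w7.png

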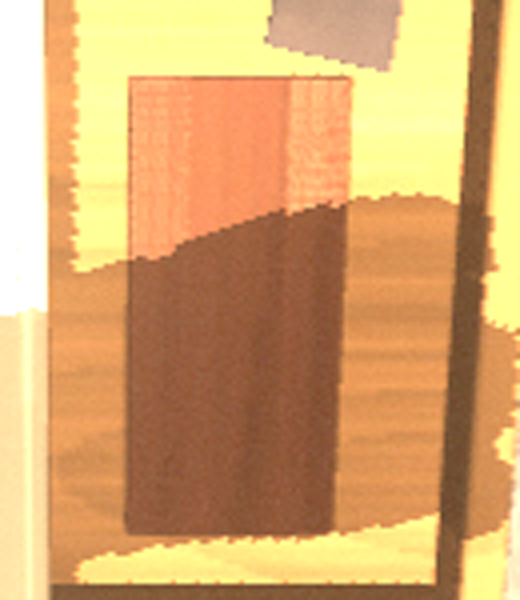

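The top face measures flat at 20 mm across the full width, with no 3 mm dip in the middle, so the plain back is up and the groove is underneath. The slab lies flat and is clear of the gripper. Handing in.

```bash
python3 -c "
from rig import manip
print(manip.job_done())"
```

```text
the job is handed in; nothing more can be done
None
```

The dark slab is turned over and lying flat in the stand's tray with its groove underneath. I gripped it across its width, carried it level to the stand and released it with its underside about 42 mm over the ramp edge. The job is handed in, with about 9 s used at the last move.

- **Slab:** The top face measured a flat 20 mm above the bench across its whole width, 10 mm over the tray floor. There was no 3 mm dip in the middle, and no groove showed in the close crop.
- **Gripper:** It was open and about 0.25 m above the bench, touching nothing.
- **Disagreement:** Before release, the wrist depth put the slab's centre about 11 mm beyond the edge and the arm's own pose about 14 mm. Both are inside the 6–18 mm window.
- **Other things on the bench:** I took no fresh measurement of the tape roll, block or file. The arm was not sent to any of them, and the wrist force showed no contact with them at the moments I read it. The only notable reading was about 5 N while gripping, probably the fingertips on the bench.

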